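Hold the grey card beside the mineral through the draught shield's slot

TASK

On the macro photo stand, slide the little shutter on the front panel of the draught shield fully open, then pick up the grey-card wand (the one with the straight flat blade) by its handle and pass its blade, face up and nose first, through the narrow slot, gently and without ramming the panel. Finish while still holding the wand: keep it level and still, pointing straight in, with the grey patch near the blade's end under the lens, directly beside the mineral, the blade not bearing hard on the slot's edges and touching neither the turntable's glass nor the mineral. Leave the mineral and everything else on the bench where it is.

Things in the scene. Friction and masses are not known exactly. Their poses are not given: they have to be found in the camera images.
- slot (a point): Centre of the slot, on the outer face of the grey front panel (5 mm thick) of the clear draught shield; always 70 mm above the table. Opening 34 mm wide, 8 high: 2 mm higher than the wand's blade, 2 mm wider on each side. Axes: x straight in (level), y along the slot, z up. Panel reaches 64 mm to +y, 112 mm to -y, its top 119 mm above the table; the base plate (12 mm thick) sticks out 22 mm.
- lens_axis (a point): Point on the camera lens's upright axis at slot height: 87.5 mm in from the slot and 24 mm to its -y side; axes as slot. The stand is fixed. Lens 77 mm across, ending 153 mm above the table; the camera body, from 235 mm up, reaches 60 mm from this axis towards the panel. Turntable glass 40 mm above the table. A clear cover at the panel's top has a 96 mm round hole under the lens.
- shutter (a joint): Position in m of the aluminium shutter sliding along the outer face of the front panel: 0 covers the slot, 0.050 is the end stop, fully open; from about 0.041 the slot is clear. Opens towards the slot's -y; about 1.5 N of friction; stays where it is left. Its plate and tracks stand 9 mm proud of the panel.
- shutter_tab (a point): Middle of the shutter's finger tab, an upright fin above its plate, standing out from the front panel: 10 mm thick along the slot's y, 42 mm along its x, 30 mm high (84 to 114 mm above the table). This point is 31 mm out from the panel's face, 99 mm above the table, axes as slot. Moves with the shutter; can be pinched from above across its thickness or pushed sideways.
- wand_grip (a point): Centre of the grey-card wand's black handle, 14 mm above its underside: 90 mm long (x), 18 wide (y), 28 high (z), lying flat on the table. Axes: x towards the blade's nose, z up. White blade from the handle's front end, undersides flush: 30 mm wide, 6 thick, straight, its rounded nose ending 200 mm from this point. 0.09 to 0.18 kg, balancing about 30 mm in front of this point.
- wand_card (a point): Centre of the grey patch (30 x 24 mm, on the upper face of the blade near the nose), at mid-thickness of the blade: 170 mm from wand_grip along its x and 11 mm below it; 30 mm behind the tip of the nose. Axes as wand_grip.
- mineral_mid (a point): Centre of the mineral, a small rough stone with clear crystals, about 25 mm across and 30 mm high, standing loose on the turntable's glass inside the shield, about 24 mm to the slot's -y side of the lens axis (so some 48 mm from the slot's centre line).
- paddle_grip (a point): Centre of the handle of the reflector paddle (not to be used): the same black handle as the wand's, but with a thin stem and a round mirror 68 mm across centred 150 mm from this point. It lies flat; x towards the mirror.
- lens_mid (a point): Centre of the spare lens, a black cylinder 68 mm across and 68 mm high, standing on the table.
- cap: Lens cap, a black disc 72 mm across and 9 mm thick, on the table; origin under its centre.
- jar: Small jar 48 mm across and 62 mm high; origin under its centre.
- brush_mid (a point): Middle of a brush 150 mm long, lying on the table.
Things that resemble listed ones, but are neither listed nor needed, are in the scene too. What is shaped like the part that bears wand_grip but orange is not meant.

How it is judged (in metres and radians):
On the way, in this order (a step that is already met when the one before it is completed fails the run):
1. the shutter is slid fully open (past 44 of 50 mm) (value of joint shutter above 0.044 m), for 0.2 s.
2. the wand's nose is in the slot, from the front (x of wand_card in the frame of slot between -0.03 and 0.06 m and y of wand_card in the frame of slot between -0.01 and 0.01 m and z of wand_card in the frame of slot between -0.008 and 0.008 m), for 0.1 s.
At the end, for the whole second after the job is handed in: Fingers hold the wand; patch centre within 12 mm of the lens axis along the slot's x, 6 mm sideways and 5 mm in height of the slot's centre line; blade straight in within 0.1 rad, level within 0.07 rad, pressing on the stand under 5 N, off glass and mineral, at rest; shutter past 44 mm (value of joint shutter above 0.044 m and x of wand_card in the frame of slot between 0.0755 and 0.0995 m and y of wand_card in the frame of slot between -0.006 and 0.006 m and z of wand_card in the frame of slot between -0.005 and 0.005 m and angle between the x axis of wand_grip and the x axis of slot, either way round below 0.1 rad and angle between wand_grip's own z axis and vertical below 0.07 rad and contact force between the fingers and wand above 2 N and contact force between wand and rig below 5 N and contact force between wand and turntable below 0.05 N and contact force between wand and mineral below 0.05 N and linear speed of wand below 0.02 m/s); the arm keeps its last pose, push and grip.
It fails at once if the wand is rammed against the stand (over 25 N) (contact force between wand and rig above 25 N).
It fails at once if the mineral is pushed (moved more than 5 mm) (distance of mineral_mid from where it was at the start of the episode above 0.005 m).
It fails at once if a bystander (paddle, spare lens, cap, jar or brush) is moved more than 25 mm (distance of any of paddle_grip, lens_mid, cap, jar, brush_mid from where it was at the start of the episode above 0.025 m).
It also fails if it takes over 67 s, if anything falls off the work surface, if the arm or the gripper's body presses on something with over 40 N, if the wrist force passes 120 N, or if a joint passes its speed limit or range.

ROBOT

A 7-joint arm with a two-finger parallel gripper is mounted at the origin on the work surface. World frame = base frame: x ahead of the robot, y to its left, z up, the work surface at z = 0. Lengths are in mm, angles in rad, forces in N, time in s.
With the tool pointing down it reaches from about 350 to 900 mm from the base axis. Payload 8.1 kg.
Tool frame: the origin (TCP) lies at the very end of the fingers, on their centre line; the grasp point (between the pads) lies arm.pinch_z behind it (arm.pinch_z is the distance from the TCP to the grasp point, in mm); z points along the fingers, x is the direction in which the jaws open and shut, and the axes are right-handed (so a half turn about z gives the same grasp; the last joint's range is limited). The gripper opens to 92 mm and grips with 3 to 60 N. Pads are 19 mm wide; open, the fingers measure 130 mm over their backs; the gripper's body (75 mm by 190 mm) begins 47 mm behind the grasp point.
Start: joints at [1.057, 0.434, 0.025, 1.573, -0.012, 1.134, -0.075], TCP at [249.568, -573.025, 226.742] pointing down, gripper open.
Joint ranges: [-2.62, 2.62], [-0.44, 2.09], [-1.27, 1.32], [0.08, 2.57], [-1.32, 4.46], [0.12, 2], [-2.74, 2.74]. Speed limits (rad/s): [2.22, 2.22, 3.01, 3.01, 3.14, 3.14, 3.14].

INTERFACE

Orientations are given as a 3x3 rotation matrix whose columns are the frame's x, y, z axes.
In Python, from cell import arm, read_camera, workorder gives the robot as it stands.
- The arm moves only by the tool step_arm, never from a script. Its argument "increments" is text: rows parted by semicolons, each of 7 numbers parted by spaces: the shift along the tool's x, y, z in m, then the turn, a rotation vector about the tool's x, y, z in rad, then the opening, from 0 (shut) to 1 (fully open). In form: tx ty tz ax ay az grip; .... A call has exactly 5 rows; each row is the pose to reach, as a shift and turn from the pose measured when the call began, along the tool's axes at that moment; what a row does not reach only later rows make up. A row lasts 1/10 s, in which the tool goes at most 50 mm and 8.59 degrees, less where a joint would pass 70% of its speed; a pose out of reach is approached as far as the arm can. A call with a gripper value outside its range is refused whole. The fingers move at their own pace and stop on an object; "squeeze" is the grip in N (left out, the last holds). Time passes only in rows, so rows that repeat a pose let the fingers close, or fill a call up. It gives the time, the measured TCP pose, the force and the opening at its end, in the units of the state.
- arm.observe(): the state, without advancing time (a new reading comes with each control period).
- read_camera(name): name is "scene" or "top" or "wrist"; returns a dict with "color" (384x512x3 uint8, red, green, blue), "range_z" (384x512 float32, mm along the optical axis (not along the pixel's ray), 0 where there is no reading), "vertical_fov" (degrees; the focal length in pixels is half the picture's height over the tangent of half this angle, whatever the lens; pixels are square), "cx", "cy" (the principal point, pixels), "rvec" (rotation vector, rad) and "tvec" (3), from world to camera coordinates, as OpenCV has them; the wrist camera has in their place "T_tool_cam" (4x4, takes a point from camera to tool coordinates, whose origin is the TCP and whose axes are the tool frame's). Camera axes: x right, y down, z forward; pixel columns grow to the right and rows downward; lengths in mm; the calibration is good to about 2 mm. A picture is of the moment at which its call begins: read the wrist's pose just before it.
- workorder.close_job(): hands the job in, once; it reports no verdict.
The state is a dict: "t": time; "qpos": joint angles; "qd": joint speeds; "tau": joint torques, N m; "tcp_pos": TCP position; "eef_rot": TCP orientation; "force": force on the tool from outside, world axes, zero at the start; "moment": the same for the moment, N m; "gripper_width": finger opening in mm.
Only numpy, scipy, OpenCV 4.12 (cv2) and the standard library are available. Lean on these libraries where they do the work, as an engineer would, in place of code of your own. Each camera call takes 0.05 s, during which the arm holds its last target.

## Working session

There is one attempt and no reset: what is moved stays moved. The work goes in short steps, Python scripts to look and compute and a tool call to move; the robot and the scene stay as the last step left them, time stands still between calls to the robot, and variables do not carry over. Pictures are saved under pics/ and viewed, and the job is handed in when it is done.

Besides the shell and the picture viewer there is one more tool, called after ">>>" as a command line: name --argument value ..., lists and objects as JSON in quotes. step_arm: Moves the arm, as the interface text tells. Its arguments: {"type":"object","properties":{"increments":{"type":"string"},"squeeze":{"type":"number"}},"required":["increments"]}

```bash
mkdir -p pics; ls
cat > h.py <<'E'
import numpy as np, cv2
from cell import arm, read_camera, workorder
def cam(name):
    s=arm.observe(); c=read_camera(name)
    h=c["color"].shape[0]; f=h/2/np.tan(np.radians(c["vertical_fov"])/2)
    K=np.array([[f,0,c["cx"]],[0,f,c["cy"]],[0,0,1]])
    if "rvec" in c:
        R=cv2.Rodrigues(np.array(c["rvec"],float))[0]; t=np.array(c["tvec"],float).ravel()
        Rw=R.T; o=-R.T@t
    else:
        T=np.array(c["T_tool_cam"]); Rt=np.array(s["eef_rot"]); p=np.array(s["tcp_pos"])
        Rw=Rt@T[:3,:3]; o=p+Rt@T[:3,3]
    return dict(img=c["color"],rz=c["range_z"],K=K,Rw=Rw,o=o)
def ray(c,u,v):
    return c["Rw"]@np.linalg.inv(c["K"])@np.array([u,v,1.])
def onplane(c,u,v,z):
    d=ray(c,u,v); return c["o"]+d*(z-c["o"][2])/d[2]
def pt(c,u,v):
    return c["o"]+ray(c,u,v)*c["rz"][int(round(v)),int(round(u))]
def cloud(c):
    h,w=c["rz"].shape; U,V=np.meshgrid(np.arange(w),np.arange(h))
    P=np.stack([U,V,np.ones_like(U)],-1)@np.linalg.inv(c["K"]).T
    return c["o"]+(P*c["rz"][...,None])@c["Rw"].T
def proj(c,P):
    q=c["K"]@(c["Rw"].T@(np.array(P)-c["o"])); return q[:2]/q[2]
def save(img,n,s=1): cv2.imwrite("pics/"+n,cv2.resize(img[...,::-1],None,fx=s,fy=s,interpolation=cv2.INTER_CUBIC))
E
python3 - <<'E'
from h import *
s=arm.observe(); print(s); print(arm.pinch_z)
for n in("scene","top","wrist"):
    c=cam(n); save(c["img"],n+"0.png",1.5); print(n,c["o"],c["Rw"],c["K"][0,0])
E
```

```text
pics
{'t': 0.0, 'qpos': array([ 1.05739832,  0.43522214,  0.02497405,  1.57409114, -0.01159491,
        1.13399876, -0.07511662]), 'qd': array([-0.00104774,  0.00153735,  0.00080232, -0.00144129, -0.00172042,
        0.00034922,  0.00020121]), 'tau': array([-2.09782270e-04, -6.67854452e+01,  9.84803326e-01, -3.14469266e+01,
       -6.05525309e-02,  4.28030721e-02,  1.89388270e-04]), 'tcp_pos': array([ 249.33002824, -572.55806447,  225.94781788]), 'eef_rot': array([[ 3.99262371e-01, -9.16836397e-01, -7.61532450e-04],
       [-9.16835373e-01, -3.99263070e-01,  1.37803710e-03],
       [-1.56748635e-03,  1.48001529e-04, -9.99998761e-01]]), 'force': array([0.65885377, 0.12828047, 0.01641588]), 'moment': array([-0.00786576,  0.03514611, -0.04641508]), 'gripper_width': 91.72506884510294}
18.8
scene [1342.76956624   -3.64335305  976.15967375] [[ 0.1395127   0.72765815 -0.67160242]
 [ 0.99019826 -0.107041    0.08971971]
 [-0.00660372 -0.67753659 -0.73545942]] 466.0855428168242
top [ 444.71081174   72.58860517 1227.43902478] [[ 0.00336137 -0.99843278  0.05586313]
 [-0.99999025 -0.00319613  0.00304696]
 [-0.00286364 -0.05587283 -0.99843379]] 380.02703568065243
wrist [ 322.99246115 -540.16834588  384.30213049] [[ 3.98735604e-01 -8.75570795e-01 -2.72737420e-01]
 [-9.17065927e-01 -3.80711558e-01 -1.18527612e-01]
 [-5.49728914e-05  2.97379374e-01 -9.54759396e-01]] 277.8816750450705
```

View pics/scene0.png

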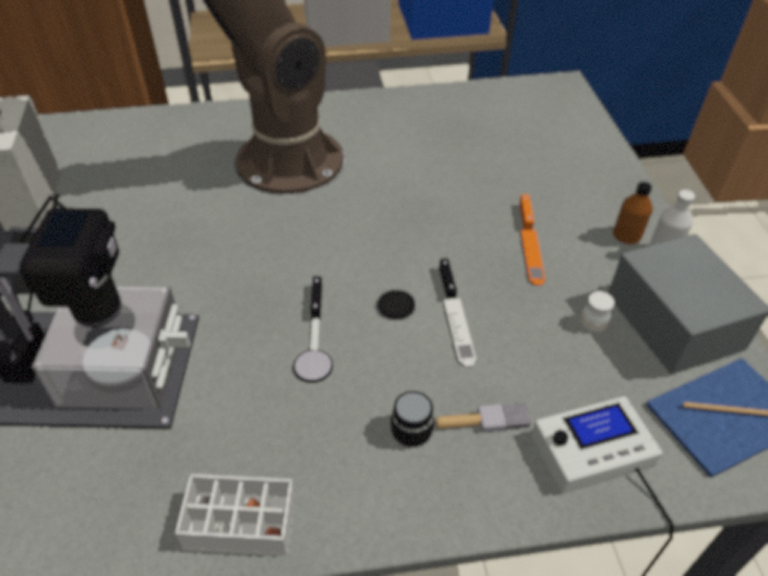

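View pics/top0.png

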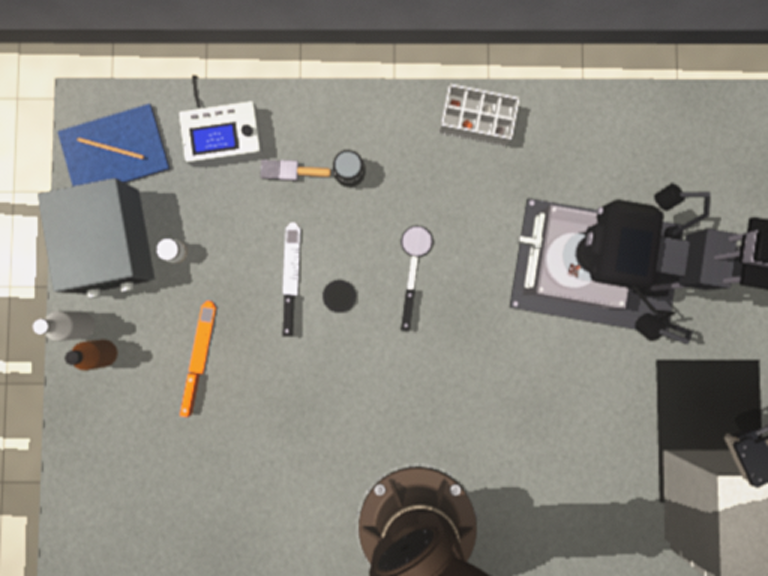

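View pics/wrist0.png

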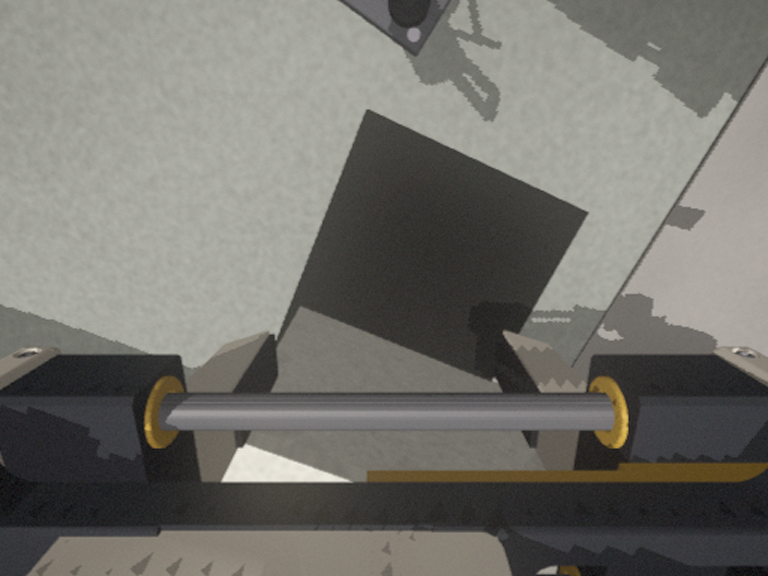

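Run:
```python
from h import *
c=cam("top"); i=c["img"]
save(i[110:230,330:460],"t_rig.png",5); save(i[130:260,170:300],"t_wand.png",5)
c=cam("scene"); i=c["img"]
save(i[180:300,0:150],"s_rig.png",5); save(i[160:270,180:330],"s_wand.png",5)
```

```text
(no output)
```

View pics/t_rig.png

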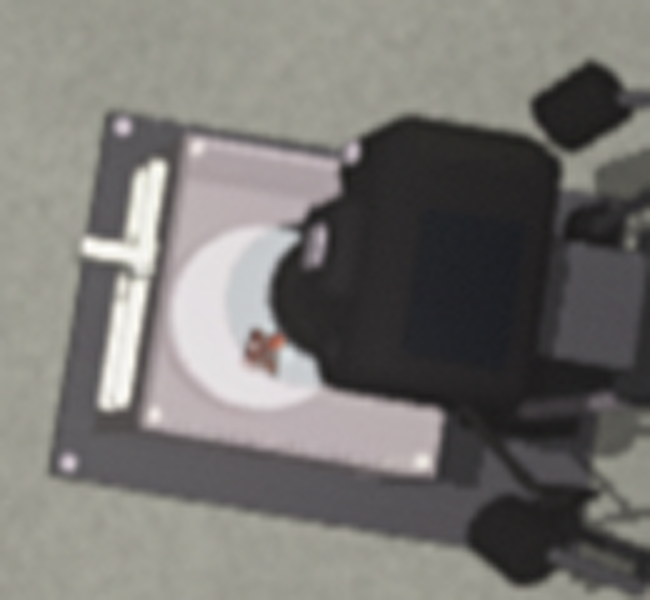

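View pics/s_rig.png

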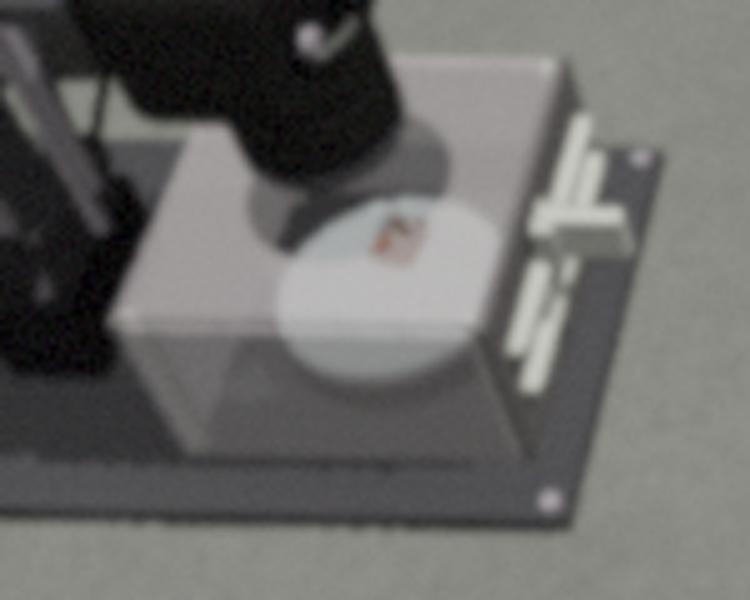

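View pics/t_wand.png

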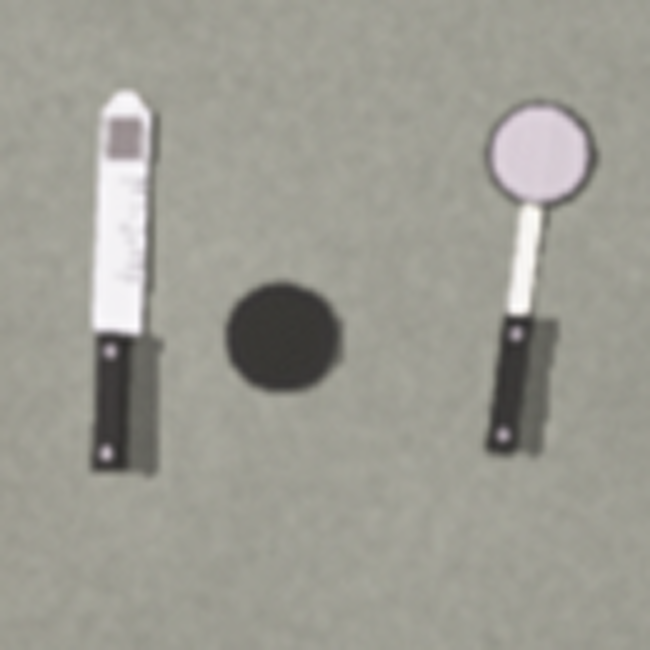

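Run:
```python
from h import *
c=cam("top")
T=lambda u,v,z:onplane(c,330+(u+.5)/5-.5,110+(v+.5)/5-.5,z)[:2].round(1)
a=T(110,112,12);b=T(50,475,12);print("base",a,b)
p=T(190,133,119);q=T(140,428,119);print("panel top",p,q,np.linalg.norm(p-q))
for x,y in((a,b),(p,q)):
    d=(x-y)/np.linalg.norm(x-y);print("y axis ang",np.arctan2(d[1],d[0]))
print("tab outer/in",T(84,247,114),T(150,262,114))
print("mineral",T(263,350,55))
s=cam("scene")
S=lambda u,v,z:onplane(s,(u+.5)/5-.5,180+(v+.5)/5-.5,z)[:2].round(1)
print("sc base",S(662,150,12),S(572,525,12)); print("sc panel top",S(565,60,119),S(480,330,119))
print("sc tab outer top", S(625,210,114),S(632,252,84))
print("mineral",S(402,240,55))
W=lambda u,v,z:onplane(c,170+(u+.5)/5-.5,130+(v+.5)/5-.5,z)[:2].round(1)
print("wand nose",W(126,90,6),"card",W(124,138,6),"bl/handle",W(118,333,6),"handle front",W(113,335,28),"back",W(110,470,28), "rivets",W(110,351,28),W(106,453,28))
```

```text
base [ 695.1 -237.1] [ 460.8 -196.2]
panel top [ 660.7 -256.7] [ 486.9 -225.3] 176.61370275264608
y axis ang -0.17282116113013227
y axis ang -0.1787393505522814
tab outer/in [ 593.7 -194.9] [ 584.9 -233.7]
mineral [ 537.9 -319. ]
sc base [ 463.5 -199.1] [ 699.7 -236.6]
sc panel top [ 492.6 -227.6] [ 659.8 -257.5]
sc tab outer top [ 592.8 -195.2] [ 594.3 -197.6]
mineral [ 545.1 -320.1]
wand nose [643.8 269.6] card [612.5 270.5] bl/handle [486.3 272.8] handle front [484.3 272.4] back [399.3 273.2] rivets [474.2 274.1] [410.  275.8]
```

```bash
cat >> h.py <<'E'
from scipy.spatial.transform import Rotation as Rn
def down(yaw):
    x=np.array([np.cos(yaw),np.sin(yaw),0]); z=np.array([0,0,-1.]); return np.stack([x,np.cross(z,x),z],1)
def go(tgt,yaw):
    s=arm.observe(); R=np.array(s["eef_rot"]); p=np.array(s["tcp_pos"])
    d=R.T@(np.array(tgt)-p)/1000; w=Rn.from_matrix(R.T@down(yaw)).as_rotvec()
    print("t",round(s["t"],2),"p",p.round(1),"yaw",np.arctan2(R[1,0],R[0,0]).round(3),"tilt",(R[:,2]).round(3),"F",np.array(s["force"]).round(1),"w",round(s["gripper_width"],1))
    print("full  "," ".join(f"{v:.4f}" for v in np.r_[d,w]))
    for k in(1,2,3,4,5): print(k," ".join(f"{v:.4f}" for v in np.r_[d,w]*k/5))
E
python3 -c "
from h import *
go([310,-300,240],-0.7)"
```

```text
t 0.35 p [ 249.5 -572.9  226.6] yaw -1.16 tilt [-0.  0. -1.] F [-0.2 -0.8 -0.2] w 91.7
full   -0.2261 -0.1644 -0.0134 -0.0001 0.0004 -0.4601
1 -0.0452 -0.0329 -0.0027 -0.0000 0.0001 -0.0920
2 -0.0904 -0.0658 -0.0053 -0.0000 0.0001 -0.1840
3 -0.1356 -0.0986 -0.0080 -0.0000 0.0002 -0.2761
4 -0.1809 -0.1315 -0.0107 -0.0000 0.0003 -0.3681
5 -0.2261 -0.1644 -0.0134 -0.0001 0.0004 -0.4601
```

>>> step_arm --increments "-0.038 -0.027 -0.002 0 0 -0.09 1; -0.076 -0.055 -0.004 0 0 -0.18 1; -0.114 -0.082 -0.007 0 0 -0.28 1; -0.152 -0.11 -0.010 0 0 -0.37 1; -0.19 -0.138 -0.013 0 0 -0.46 1"

```text
t: 0.85
tcp_pos: [300.3, -341.8, 239.9]
eef_rot: [[0.767, -0.641, 0.0], [-0.641, -0.767, -0.0], [0.0, 0.0, -1.0]]
force: [0.6, -0.9, 0.8]
gripper_width: 92.1
```

```bash
python3 -c "
from h import *
go([450,-100,240],-0.175)"
```

```text
t 0.85 p [ 300.3 -341.8  239.9] yaw -0.696 tilt [ 0. -0. -1.] F [ 0.6 -0.9  0.8] w 92.1
full   -0.0403 -0.2816 -0.0002 0.0002 -0.0002 -0.5214
1 -0.0081 -0.0563 -0.0000 0.0000 -0.0000 -0.1043
2 -0.0161 -0.1126 -0.0001 0.0001 -0.0001 -0.2086
3 -0.0242 -0.1689 -0.0001 0.0001 -0.0001 -0.3129
4 -0.0322 -0.2253 -0.0002 0.0002 -0.0001 -0.4171
5 -0.0403 -0.2816 -0.0002 0.0002 -0.0002 -0.5214
```

>>> step_arm --increments "-0.008 -0.048 0 0 0 -0.1 1; -0.016 -0.096 0 0 0 -0.21 1; -0.024 -0.144 0 0 0 -0.31 1; -0.03 -0.192 0 0 0 -0.42 1; -0.036 -0.24 0 0 0 -0.52 1"

```text
t: 1.35
tcp_pos: [427.3, -132.9, 240.2]
eef_rot: [[0.985, -0.171, 0.001], [-0.171, -0.985, -0.001], [0.001, 0.001, -1.0]]
force: [0.8, -1.7, -0.3]
gripper_width: 91.7
```

```bash
python3 -c "
from h import *
go([590,-130,240],-0.175)
c=cam('wrist');save(c['img'],'w1.png',1.5)"
```

```text
t 1.35 p [ 427.3 -132.9  240.2] yaw -0.172 tilt [ 0.001 -0.001 -1.   ] F [ 0.8 -1.7 -0.3] w 91.7
full   0.1597 -0.0308 0.0004 0.0007 -0.0011 0.0027
1 0.0319 -0.0062 0.0001 0.0001 -0.0002 0.0005
2 0.0639 -0.0123 0.0002 0.0003 -0.0005 0.0011
3 0.0958 -0.0185 0.0002 0.0004 -0.0007 0.0016
4 0.1278 -0.0246 0.0003 0.0005 -0.0009 0.0021
5 0.1597 -0.0308 0.0004 0.0007 -0.0011 0.0027
```

View pics/w1.png

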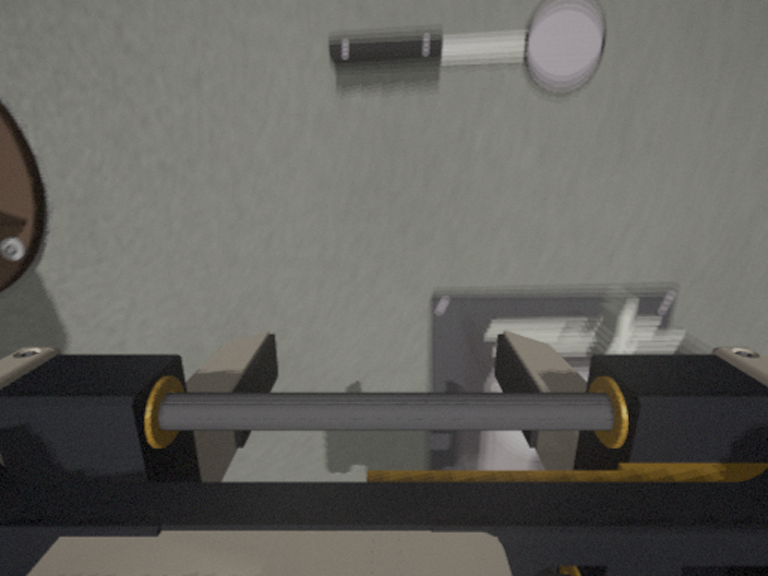

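>>> step_arm --increments "0.032 -0.006 0 0 0 0 1; 0.064 -0.012 0 0 0 0 1; 0.096 -0.018 0 0 0 0 1; 0.128 -0.024 0 0 0 0 1; 0.16 -0.03 0 0 0 0 1"

```text
t: 1.9
tcp_pos: [595.5, -121.2, 241.3]
eef_rot: [[0.987, -0.158, 0.004], [-0.158, -0.987, 0.003], [0.004, -0.003, -1.0]]
force: [0.4, -0.8, 0.1]
gripper_width: 91.9
```

```bash
python3 -c "
from h import *
go([591,-208.8,150],-0.175)
c=cam('wrist');save(c['img'],'w2.png',1.5)"
```

```text
t 1.9 p [ 595.5 -121.2  241.3] yaw -0.159 tilt [ 0.004  0.003 -1.   ] F [ 0.4 -0.8  0.1] w 91.9
full   0.0091 0.0875 0.0911 -0.0034 -0.0038 0.0160
1 0.0018 0.0175 0.0182 -0.0007 -0.0008 0.0032
2 0.0036 0.0350 0.0364 -0.0013 -0.0015 0.0064
3 0.0055 0.0525 0.0546 -0.0020 -0.0023 0.0096
4 0.0073 0.0700 0.0728 -0.0027 -0.0030 0.0128
5 0.0091 0.0875 0.0911 -0.0034 -0.0038 0.0160
```

View pics/w2.png

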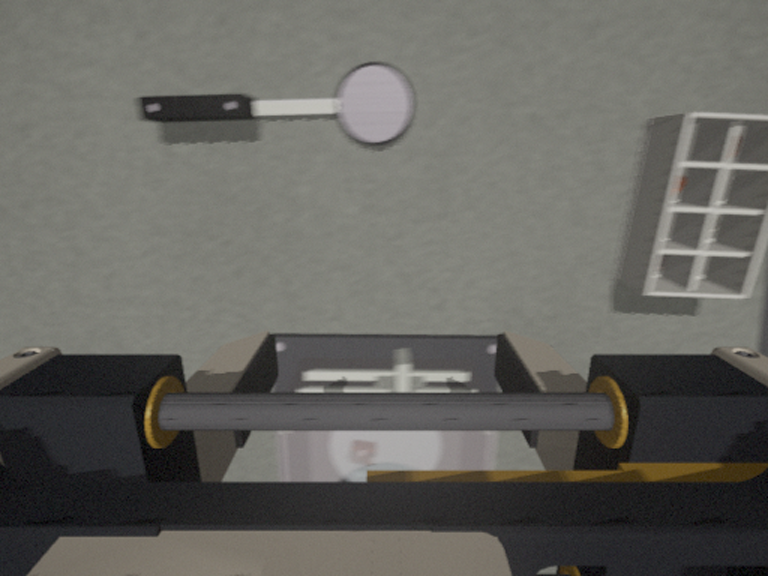

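```bash
python3 -c "
from h import *
c=cam('wrist');save(c['img'][215:330,170:350],'w2b.png',4)
"
```

```text
(no output)
```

View pics/w2b.png

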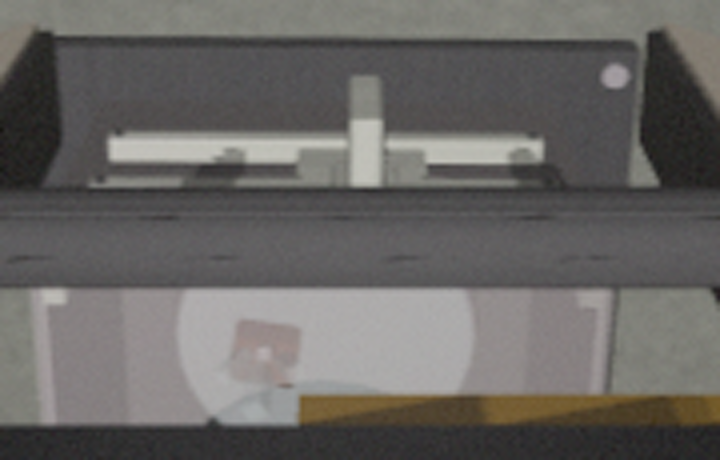

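```bash
python3 -c "
from h import *
c=cam('wrist')
W=lambda u,v,z:onplane(c,170+(u+.5)/4-.5,215+(v+.5)/4-.5,z)[:2]
pts=dict(tab_out_top=W(366,119,114),tab_out_bot=W(366,75,84),tabL=W(350,119,114),tabR=W(383,119,114),railL=W(107,148,90),railR=W(543,150,90),plL=W(298,165,84),plR=W(425,165,84),panR=W(612,300,119),panL=W(32,300,119),baseR=W(637,42,12),mineral=W(265,345,65))
ey=np.array([np.cos(-.175),np.sin(-.175)]);ex=np.array([ey[1],-ey[0]]);O=np.array([597.5,-246])
for k,v in pts.items():print(k,v.round(1),'in slot x,y',((v-O)@ex).round(1),((v-O)@ey).round(1))
O=np.array([597.5,-246]);p=np.array([660.7,-256.7]);print(((p-O)@ex),(p-O)@ey)
for p in((695.1,-237.1),(460.8,-196.2),(593.7,-195),(486.9,-225.3),(659.8,-257.5),(492.6,-227.6),(699.7,-236.6),(463.5,-199.1)):
  p=np.array(p);print(p,((p-O)@ex).round(1),((p-O)@ey).round(1))
"
```

```text
tab_out_top [ 590.6 -194.7] in slot x,y -49.3 -15.8
tab_out_bot [ 591.  -195.8] in slot x,y -48.3 -15.2
tabL [ 586. -194.] in slot x,y -49.2 -20.3
tabR [ 595.4 -195.5] in slot x,y -49.3 -10.9
railL [ 507.5 -204.7] in slot x,y -25.0 -95.8
railR [ 642.1 -227.3] in slot x,y -26.2 40.7
plL [ 564.6 -223.7] in slot x,y -16.3 -36.3
plR [ 604.8 -230.2] in slot x,y -16.8 4.4
panR [ 653.9 -263.1] in slot x,y 7.1 58.5
panL [ 483.9 -235.3] in slot x,y 9.2 -113.7
baseR [ 690.8 -234. ] in slot x,y -28.1 89.8
mineral [ 537.7 -304.8] in slot x,y 68.3 -48.6
-0.46706032963249416 64.09767433104331
[ 695.1 -237.1] -25.8 94.6
[ 460.8 -196.2] -25.2 -143.3
[ 593.7 -195. ] -49.6 -12.6
[ 486.9 -225.3] -1.1 -112.5
[ 659.8 -257.5] 0.5 63.4
[ 492.6 -227.6] 0.1 -106.5
[ 699.7 -236.6] -27.1 99.0
[ 463.5 -199.1] -22.9 -140.1
```

>>> step_arm --increments "0.0016 0.017 0.018 0 0 0.003 1; 0.0032 0.034 0.036 0 0 0.006 1; 0.0048 0.051 0.055 0 0 0.009 1; 0.0064 0.068 0.073 -0.003 -0.003 0.012 1; 0.008 0.085 0.091 -0.003 -0.004 0.016 1"

```text
t: 2.55
tcp_pos: [589.7, -206.6, 148.5]
eef_rot: [[0.985, -0.173, -0.001], [-0.173, -0.985, 0.001], [-0.001, -0.001, -1.0]]
force: [0.3, -0.1, -0.4]
gripper_width: 91.6
```

```bash
python3 -c "
from h import *
go([590.3,-206.2,87],-0.175)
c=cam('wrist');save(c['img'],'w3.png',1.5)
c=cam('scene');save(c['img'][170:300,0:170],'s3.png',4)"
```

```text
t 2.55 p [ 589.7 -206.6  148.5] yaw -0.174 tilt [-0.001  0.001 -1.   ] F [ 0.3 -0.1 -0.4] w 91.6
full   0.0006 -0.0004 0.0615 -0.0010 0.0009 0.0007
1 0.0001 -0.0001 0.0123 -0.0002 0.0002 0.0001
2 0.0002 -0.0002 0.0246 -0.0004 0.0003 0.0003
3 0.0004 -0.0003 0.0369 -0.0006 0.0005 0.0004
4 0.0005 -0.0004 0.0492 -0.0008 0.0007 0.0005
5 0.0006 -0.0004 0.0615 -0.0010 0.0009 0.0007
```

View pics/w3.png

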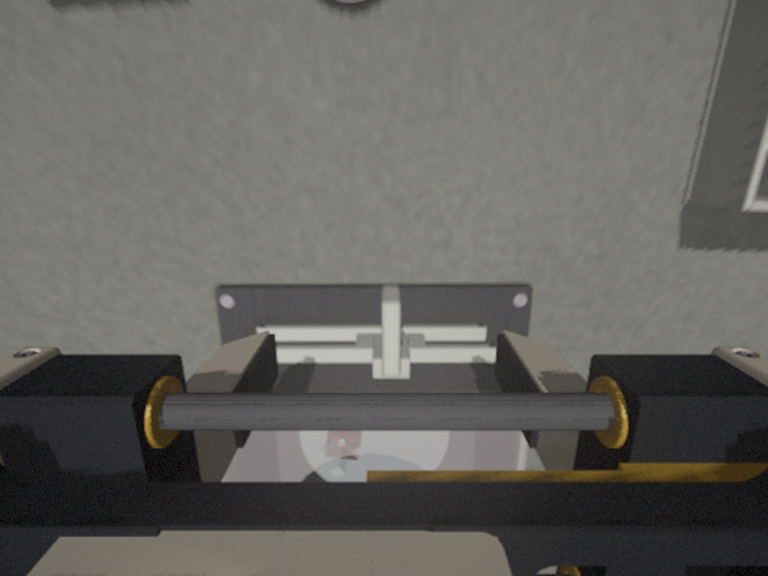

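View pics/s3.png

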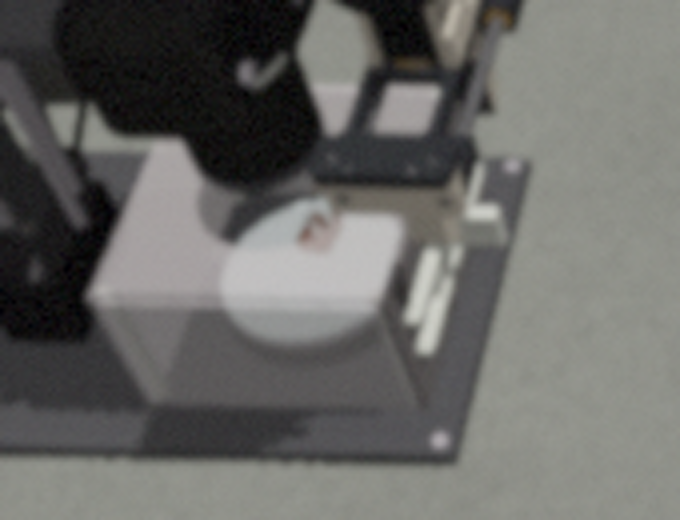

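```bash
python3 -c "
from h import *
c=cam('wrist')
for u,v,z in((391,289,114),(391,375,114),(527,290,12),(218,290,12)):
  p=onplane(c,u/1.5,v/1.5,z);s=arm.observe();print(p.round(1),(np.array(s['eef_rot']).T@(p-s['tcp_pos'])).round(1))
"
```

```text
[ 593.  -191.4  114. ] [  1.3 -15.8  34. ]
[ 584.8 -237.3  114. ] [ 1.3 30.8 33.9]
[ 686.6 -243.1   12. ] [102.8  18.8 135.6]
[ 461.5 -202.8   12. ] [-125.8   18.6  136.4]
```

>>> step_arm --increments "0.001 0 0.013 0 0 0 1; 0.001 0 0.026 0 0 0 1; 0.001 0 0.039 0 0 0 1; 0.001 0 0.052 0 0 0 1; 0.001 0 0.062 0 0 0 1" --squeeze 10

```text
t: 3.2
tcp_pos: [589.4, -206.4, 84.4]
eef_rot: [[0.985, -0.175, -0.004], [-0.175, -0.985, 0.002], [-0.005, -0.002, -1.0]]
force: [-0.5, 0.0, -0.3]
gripper_width: 91.5
```

>>> step_arm --increments "0 0 0 0 0 0 0.1; 0 0 0 0 0 0 0; 0 0 0 0 0 0 0; 0 0 0 0 0 0 0; 0 0 0 0 0 0 0" --squeeze 10

```text
t: 3.7
tcp_pos: [589.8, -206.5, 85.0]
eef_rot: [[0.985, -0.175, -0.003], [-0.175, -0.985, 0.002], [-0.004, -0.001, -1.0]]
force: [-0.8, -0.8, -0.1]
gripper_width: 56.7
```

>>> step_arm --increments "0 0 0 0 0 0 0; 0 0 0 0 0 0 0; 0 0 0 0 0 0 0; 0 0 0 0 0 0 0; 0 0 0 0 0 0 0" --squeeze 10

```text
t: 4.2
tcp_pos: [589.7, -206.5, 84.9]
eef_rot: [[0.985, -0.175, -0.003], [-0.175, -0.985, 0.002], [-0.004, -0.001, -1.0]]
force: [-1.2, 0.3, -0.4]
gripper_width: 16.2
```

>>> step_arm --increments "0 0 0 0 0 0 0; 0 0 0 0 0 0 0; 0 0 0 0 0 0 0; 0 0 0 0 0 0 0; 0 0 0 0 0 0 0"

```text
t: 4.7
tcp_pos: [589.9, -206.5, 85.0]
eef_rot: [[0.985, -0.175, -0.003], [-0.175, -0.985, 0.002], [-0.003, -0.001, -1.0]]
force: [1.2, -0.7, -1.0]
gripper_width: 10.1
```

>>> step_arm --increments "-0.008 0 0 0 0 0 0; -0.016 0 0 0 0 0 0; -0.024 0 0 0 0 0 0; -0.03 0 0 0 0 0 0; -0.03 0 0 0 0 0 0"

```text
t: 5.2
tcp_pos: [558.6, -201.2, 85.0]
eef_rot: [[0.985, -0.175, -0.005], [-0.175, -0.985, 0.002], [-0.005, -0.001, -1.0]]
force: [-1.7, -0.0, -2.1]
gripper_width: 10.0
```

>>> step_arm --increments "-0.002 0 0 0 0 0 0; -0.004 0 0 0 0 0 0; -0.006 0 0 0 0 0 0; -0.008 0 0 0 0 0 0; -0.008 0 0 0 0 0 0"

```text
t: 5.7
tcp_pos: [554.1, -200.4, 85.3]
eef_rot: [[0.985, -0.175, 0.002], [-0.175, -0.985, 0.001], [0.001, -0.001, -1.0]]
force: [13.4, -3.7, -13.0]
gripper_width: 9.9
```

>>> step_arm --increments "0.0015 0 0 0 0 0 0; 0.0015 0 0 0 0 0 0.2; 0.0015 0 0 0 0 0 0.5; 0.0015 0 0 0 0 0 0.5; 0.0015 0 0 0 0 0 0.5"

```text
t: 6.2
tcp_pos: [555.4, -200.6, 85.4]
eef_rot: [[0.985, -0.175, 0.001], [-0.175, -0.985, 0.001], [0.001, -0.001, -1.0]]
force: [-0.4, -0.1, -0.7]
gripper_width: 37.6
```

>>> step_arm --increments "0 0 -0.02 0 0 0 0.5; 0 0 -0.05 0 0 0 0.5; 0 -0.03 -0.09 0 0 0 0.5; 0 -0.06 -0.12 0 0 0 0.5; 0 -0.1 -0.15 0 0 0 0.5"

```text
t: 6.7
tcp_pos: [572.5, -102.9, 237.2]
eef_rot: [[0.984, -0.178, 0.002], [-0.178, -0.984, 0.0], [0.002, -0.001, -1.0]]
force: [1.5, 1.3, 0.2]
gripper_width: 45.8
```

```bash
python3 -c "
from h import *
go([442,150,200],1.55)
c=cam('top');save(c['img'][110:230,330:460],'t4.png',5);save(c['img'][130:260,170:300],'t4w.png',5)
c=cam('scene');save(c['img'][170:300,0:170],'s4.png',4)"
```

```text
t 6.7 p [ 572.5 -102.9  237.2] yaw -0.179 tilt [ 0.002  0.    -1.   ] F [1.5 1.3 0.2] w 45.8
full   -0.1735 -0.2257 0.0370 0.0011 -0.0018 -1.7290
1 -0.0347 -0.0451 0.0074 0.0002 -0.0004 -0.3458
2 -0.0694 -0.0903 0.0148 0.0004 -0.0007 -0.6916
3 -0.1041 -0.1354 0.0222 0.0007 -0.0011 -1.0374
4 -0.1388 -0.1805 0.0296 0.0009 -0.0014 -1.3832
5 -0.1735 -0.2257 0.0370 0.0011 -0.0018 -1.7290
```

View pics/t4.png

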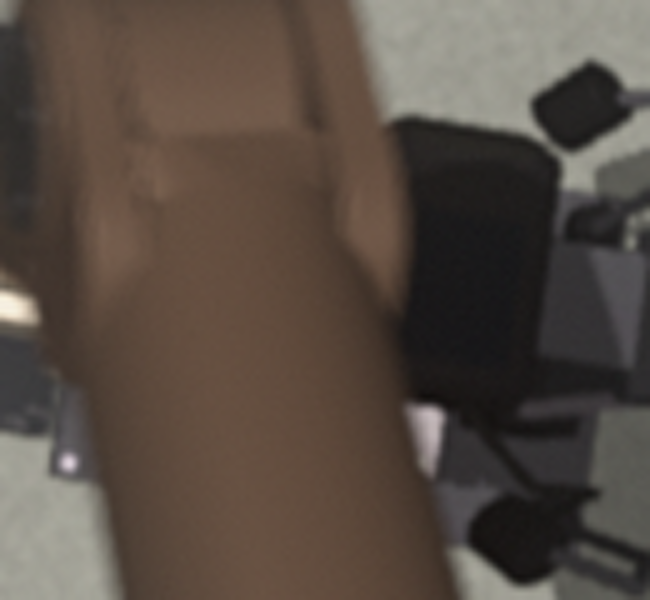

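View pics/s4.png

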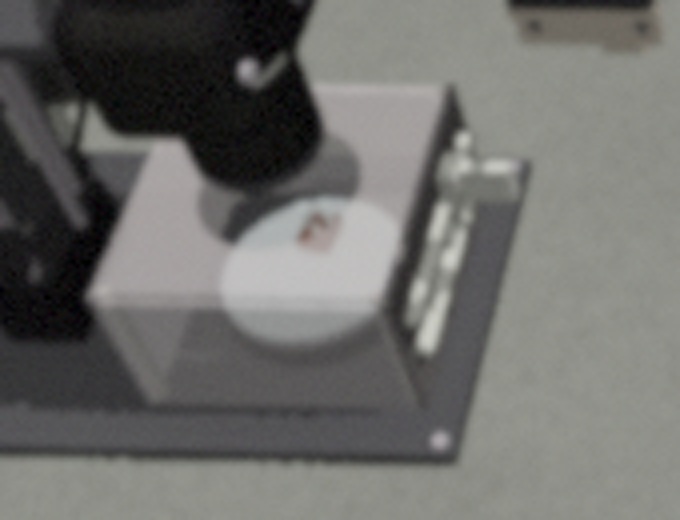

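>>> step_arm --increments "-0.035 -0.035 0 0 0 -0.14 0.9; -0.07 -0.07 0 0 0 -0.28 0.9; -0.1 -0.115 0 0 0 -0.43 0.9; -0.135 -0.16 0 0 0 -0.58 0.9; -0.17 -0.2 0 0 0 -0.73 0.9"

```text
t: 7.3
tcp_pos: [449.6, 116.7, 240.4]
eef_rot: [[0.843, 0.538, 0.011], [0.538, -0.843, 0.004], [0.011, 0.002, -1.0]]
force: [1.1, 0.5, 0.8]
gripper_width: 80.0
```

```bash
python3 -c "
from h import *
go([490,270,240],1.55)"
```

```text
t 7.3 p [449.6 116.7 240.4] yaw 0.568 tilt [ 0.011  0.004 -1.   ] F [1.1 0.5 0.8] w 80.0
full   0.1165 -0.1075 0.0014 0.0076 -0.0090 -0.9816
1 0.0233 -0.0215 0.0003 0.0015 -0.0018 -0.1963
2 0.0466 -0.0430 0.0006 0.0030 -0.0036 -0.3927
3 0.0699 -0.0645 0.0008 0.0045 -0.0054 -0.5890
4 0.0932 -0.0860 0.0011 0.0060 -0.0072 -0.7853
5 0.1165 -0.1075 0.0014 0.0076 -0.0090 -0.9816
```

>>> step_arm --increments "0.028 -0.024 0 0 0 -0.14 0.9; 0.056 -0.048 0 0 0 -0.28 0.9; 0.085 -0.072 0 0 0 -0.43 0.9; 0.115 -0.1 0 0 0 -0.58 0.9; 0.14 -0.13 0 0 0 -0.73 0.9"

```text
t: 7.8
tcp_pos: [498.4, 302.8, 241.4]
eef_rot: [[0.264, 0.964, 0.011], [0.964, -0.264, 0.004], [0.007, 0.009, -1.0]]
force: [0.2, 0.7, 0.1]
gripper_width: 82.5
```

```bash
python3 -c "
from h import *
go([530,271,200],1.555)"
```

```text
t 7.8 p [498.4 302.8 241.4] yaw 1.303 tilt [ 0.011  0.004 -1.   ] F [0.2 0.7 0.1] w 82.5
full   -0.0225 0.0385 0.0416 0.0102 -0.0053 -0.2517
1 -0.0045 0.0077 0.0083 0.0020 -0.0011 -0.0503
2 -0.0090 0.0154 0.0166 0.0041 -0.0021 -0.1007
3 -0.0135 0.0231 0.0250 0.0061 -0.0032 -0.1510
4 -0.0180 0.0308 0.0333 0.0081 -0.0043 -0.2013
5 -0.0225 0.0385 0.0416 0.0102 -0.0053 -0.2517
```

>>> step_arm --increments "-0.005 0.008 0.008 0.002 -0.001 -0.06 0.9; -0.01 0.016 0.017 0.004 -0.002 -0.12 0.9; -0.015 0.024 0.025 0.006 -0.003 -0.18 0.9; -0.0225 0.0385 0.0416 0.0102 -0.0053 -0.2517 0.9; -0.0225 0.0385 0.0416 0.0102 -0.0053 -0.2517 0.9"

```text
t: 8.3
tcp_pos: [531.0, 267.9, 197.5]
eef_rot: [[0.018, 1.0, -0.003], [1.0, -0.018, -0.003], [-0.003, -0.003, -1.0]]
force: [0.3, -0.3, -0.6]
gripper_width: 82.8
```

```bash
python3 -c "
from h import *
go([442,271,200],1.555)
c=cam('wrist');save(c['img'],'w5.png',1.5)"
```

```text
t 8.3 p [531.  267.9 197.5] yaw 1.553 tilt [-0.003 -0.003 -1.   ] F [ 0.3 -0.3 -0.6] w 82.8
full   0.0015 -0.0891 -0.0023 -0.0026 0.0029 -0.0022
1 0.0003 -0.0178 -0.0005 -0.0005 0.0006 -0.0004
2 0.0006 -0.0356 -0.0009 -0.0011 0.0012 -0.0009
3 0.0009 -0.0534 -0.0014 -0.0016 0.0017 -0.0013
4 0.0012 -0.0712 -0.0018 -0.0021 0.0023 -0.0018
5 0.0015 -0.0891 -0.0023 -0.0026 0.0029 -0.0022
```

View pics/w5.png

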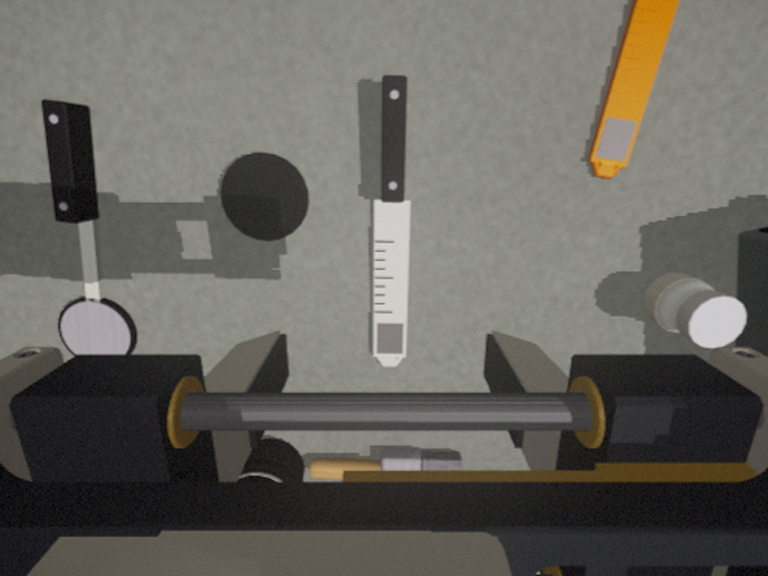

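```bash
python3 -c "
from h import *
c=cam('wrist')
P=lambda u,v,z:onplane(c,(u+.5)/1.5-.5,(v+.5)/1.5-.5,z)[:2]
hb=P(395,76,28);hf=P(392.5,200,28);r1=P(394.5,95,28);r2=P(393,186,28);card=P(390,338,6);n=P(390,366,6);bl=(P(374,203,6)+P(410,203,6))/2
for k in 'hb hf r1 r2 card n bl'.split(): print(k,eval(k).round(1))
print(np.linalg.norm(hb-hf),np.linalg.norm(n-bl))
ax=(card-bl);print('yaw blade',np.arctan2(ax[1],ax[0]),'handle',np.arctan2(*(hf-hb)[::-1]),'hb->card',np.arctan2(*(card-hb)[::-1]))
"
```

```text
hb [396.2 278.6]
hf [483.8 275.5]
r1 [408.7 278.1]
r2 [473.2 276.1]
card [611.3 271.6]
n [640.  271.1]
bl [488.6 275.3]
87.67803280647682 151.45524244171435
yaw blade -0.030369686348587582 handle -0.03547961761700113 hb->card -0.03274462641334562
```

```bash
python3 -c "
from h import *
go([459,275.4,60],1.539)"
```

```text
t 8.4 p [529.6 271.  199.9] yaw 1.552 tilt [-0.001  0.    -1.   ] F [0.5 0.1 0.8] w 82.5
full   0.0030 -0.0706 0.1400 -0.0011 -0.0003 0.0134
1 0.0006 -0.0141 0.0280 -0.0002 -0.0001 0.0027
2 0.0012 -0.0282 0.0560 -0.0004 -0.0001 0.0054
3 0.0018 -0.0423 0.0840 -0.0006 -0.0002 0.0081
4 0.0024 -0.0564 0.1120 -0.0009 -0.0002 0.0107
5 0.0030 -0.0706 0.1400 -0.0011 -0.0003 0.0134
```

>>> step_arm --increments "0 -0.014 0.028 0 0 0.003 0.9; 0.001 -0.028 0.056 0 0 0.005 0.9; 0.001 -0.042 0.084 0 0 0.008 0.9; 0.002 -0.056 0.112 0 0 0.01 0.9; 0.002 -0.07 0.14 -0.001 0 0.013 0.9"

```text
t: 8.9
tcp_pos: [458.7, 275.8, 60.4]
eef_rot: [[0.032, 0.999, 0.001], [0.999, -0.032, 0.002], [0.002, 0.001, -1.0]]
force: [-0.3, 2.0, -0.6]
gripper_width: 82.5
```

>>> step_arm --increments "0 0 0 0 0 0 0.9; 0 0 0 0 0 0 0.9; 0 0 0 0 0 0 0.9; 0 0 0 0 0 0 0.9; 0 0 0 0 0 0 0.9"

```text
t: 9.4
tcp_pos: [459.7, 276.0, 61.3]
eef_rot: [[0.034, 0.999, 0.003], [0.999, -0.034, 0.003], [0.003, 0.003, -1.0]]
force: [-0.3, 0.7, -0.6]
gripper_width: 82.4
```

```bash
python3 -c "
from h import *
go([459,274,4.5],1.539)
c=cam('wrist');save(c['img'],'w6.png',1.5)"
```

```text
t 9.4 p [459.7 276.   61.3] yaw 1.537 tilt [ 0.003  0.003 -1.   ] F [-0.3  0.7 -0.6] w 82.4
full   -0.0022 -0.0008 0.0568 0.0029 -0.0029 -0.0017
1 -0.0004 -0.0002 0.0114 0.0006 -0.0006 -0.0003
2 -0.0009 -0.0003 0.0227 0.0012 -0.0012 -0.0007
3 -0.0013 -0.0005 0.0341 0.0017 -0.0017 -0.0010
4 -0.0018 -0.0007 0.0455 0.0023 -0.0023 -0.0014
5 -0.0022 -0.0008 0.0568 0.0029 -0.0029 -0.0017
```

View pics/w6.png

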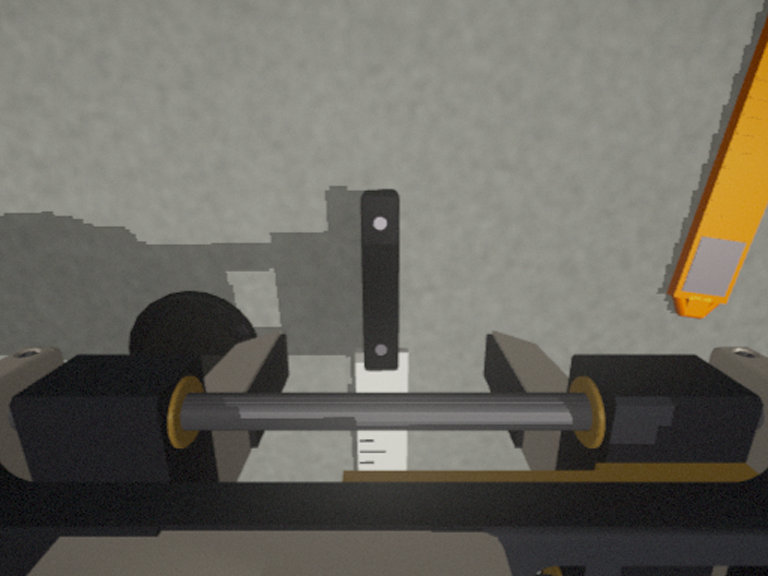

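```bash
python3 -c "
from h import *
c=cam('wrist')
P=lambda u,v,z:onplane(c,(u+.5)/1.5-.5,(v+.5)/1.5-.5,z)[:2]
hb=P(380,190,28);hf=P(380.5,369,28);print(hb,hf,(hb+hf)/2,np.linalg.norm(hb-hf),np.arctan2(*(hf-hb)[::-1]))
print(P(362,280,28),P(399,280,28),P(357,400,6),P(408,400,6))
"
```

```text
[394.40189308 275.66177367] [484.4990939  272.47444293] [439.45049349 274.0681083 ] 90.15356161405245 -0.03536183198002192
[436.36774925 265.41790891] [436.97819432 283.15454547] [516.68323145 257.18929766] [517.72827965 287.15650443]
```

>>> step_arm --increments "-0.001 0.001 0.012 0.001 -0.001 0 0.9; -0.0025 0.002 0.024 0.002 -0.002 0 0.9; -0.0025 0.002 0.036 0.003 -0.003 0 0.9; -0.0025 0.002 0.047 0.003 -0.003 0 0.9; -0.0025 0.002 0.056 0.003 -0.003 0 0.9"

```text
t: 10.0
tcp_pos: [460.8, 273.1, 3.3]
eef_rot: [[0.033, 0.999, -0.002], [0.999, -0.033, -0.001], [-0.001, -0.002, -1.0]]
force: [-0.4, 0.1, -0.6]
gripper_width: 82.7
```

>>> step_arm --increments "0 0 0 0 0 0 0; 0 0 0 0 0 0 0; 0 0 0 0 0 0 0; 0 0 0 0 0 0 0; 0 0 0 0 0 0 0" --squeeze 30

```text
t: 10.5
tcp_pos: [461.1, 273.3, 3.7]
eef_rot: [[0.033, 0.999, -0.001], [0.999, -0.033, -0.001], [-0.001, -0.001, -1.0]]
force: [0.7, -0.4, 0.4]
gripper_width: 47.2
```

>>> step_arm --increments "0 0 0 0 0 0 0; 0 0 0 0 0 0 0; 0 0 0 0 0 0 0; 0 0 0 0 0 0 0; 0 0 0 0 0 0 0"

```text
t: 11.0
tcp_pos: [461.1, 273.3, 3.8]
eef_rot: [[0.033, 0.999, -0.001], [0.999, -0.033, -0.001], [-0.001, -0.001, -1.0]]
force: [-0.1, -0.4, 1.4]
gripper_width: 17.9
```

>>> step_arm --increments "0 0 0 0 0 0 0; 0 0 0 0 0 0 0; 0 0 0 0 0 0 0; 0 0 0 0 0 0 0; 0 0 0 0 0 0 0"

```text
t: 11.5
tcp_pos: [461.1, 273.2, 3.8]
eef_rot: [[0.033, 0.999, -0.001], [0.999, -0.033, -0.001], [-0.001, -0.001, -1.0]]
force: [-0.3, 0.1, 1.4]
gripper_width: 17.8
```

```bash
python3 -c "
from h import *
go([458,274,150],1.539)"
```

```text
t 11.5 p [461.1 273.2   3.8] yaw 1.538 tilt [-0.001 -0.001 -1.   ] F [-0.3  0.1  1.4] w 17.8
full   0.0005 -0.0033 -0.1462 -0.0014 0.0009 -0.0013
1 0.0001 -0.0007 -0.0292 -0.0003 0.0002 -0.0003
2 0.0002 -0.0013 -0.0585 -0.0006 0.0004 -0.0005
3 0.0003 -0.0020 -0.0877 -0.0008 0.0005 -0.0008
4 0.0004 -0.0027 -0.1170 -0.0011 0.0007 -0.0010
5 0.0005 -0.0033 -0.1462 -0.0014 0.0009 -0.0013
```

>>> step_arm --increments "0 0 -0.01 0 0 0 0; 0 0 -0.03 0 0 0 0; 0 0 -0.06 0 0 0 0; 0 0 -0.1 0 0 0 0; 0 0 -0.14 0 0 0 0" --squeeze 40

```text
t: 12.0
tcp_pos: [460.6, 273.2, 145.5]
eef_rot: [[0.032, 0.999, -0.003], [0.999, -0.032, -0.001], [-0.001, -0.003, -1.0]]
force: [1.8, 0.6, -0.8]
gripper_width: 17.7
```

```bash
python3 -c "
from h import *
go([520,120,170],0.7)
c=cam('wrist');save(c['img'],'w7.png',1.5)"
```

```text
t 12.0 p [460.6 273.2 145.5] yaw 1.538 tilt [-0.003 -0.001 -1.   ] F [ 1.8  0.6 -0.8] w 17.7
full   -0.1512 0.0643 -0.0245 -0.0019 0.0021 0.8384
1 -0.0302 0.0129 -0.0049 -0.0004 0.0004 0.1677
2 -0.0605 0.0257 -0.0098 -0.0008 0.0009 0.3353
3 -0.0907 0.0386 -0.0147 -0.0012 0.0013 0.5030
4 -0.1210 0.0515 -0.0196 -0.0015 0.0017 0.6707
5 -0.1512 0.0643 -0.0245 -0.0019 0.0021 0.8384
```

View pics/w7.png

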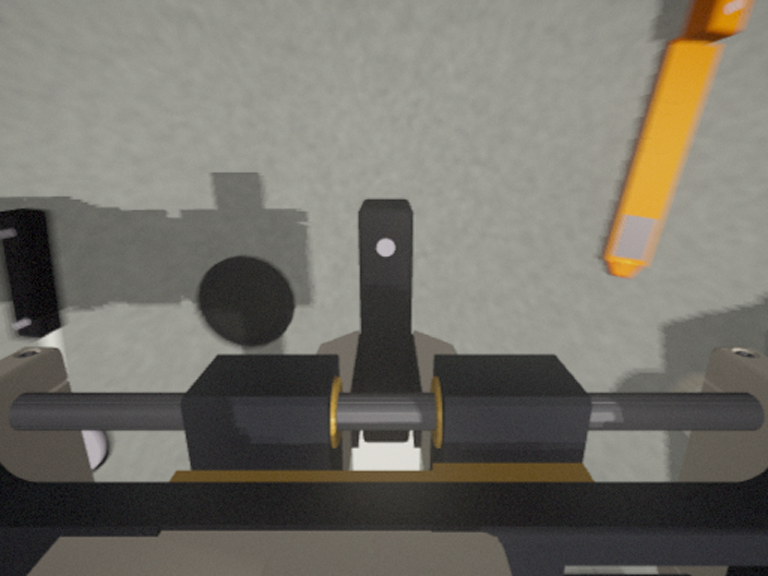

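Held straight. Carry it across.

>>> step_arm --increments "-0.02 0.012 -0.005 0 0 0.1 0; -0.05 0.025 -0.01 0 0 0.22 0; -0.08 0.038 -0.015 -0.001 0.001 0.35 0; -0.11 0.051 -0.02 -0.001 0.001 0.48 0; -0.14 0.064 -0.024 -0.002 0.002 0.6 0"

```text
t: 12.55
tcp_pos: [522.2, 132.8, 176.3]
eef_rot: [[0.595, 0.804, 0.007], [0.804, -0.595, 0.005], [0.008, 0.003, -1.0]]
force: [-0.3, 0.2, -0.7]
gripper_width: 17.8
```

```bash
python3 -c "
from h import *
go([590,20,170],0.25)"
```

```text
t 12.55 p [522.2 132.8 176.3] yaw 0.934 tilt [ 0.007  0.005 -1.   ] F [-0.3  0.2 -0.7] w 17.8
full   -0.0504 0.1216 0.0062 0.0000 -0.0089 0.6839
1 -0.0101 0.0243 0.0012 0.0000 -0.0018 0.1368
2 -0.0202 0.0486 0.0025 0.0000 -0.0035 0.2736
3 -0.0303 0.0729 0.0037 0.0000 -0.0053 0.4104
4 -0.0403 0.0972 0.0050 0.0000 -0.0071 0.5471
5 -0.0504 0.1216 0.0062 0.0000 -0.0089 0.6839
```

>>> step_arm --increments "-0.01 0.024 0.001 0 -0.002 0.13 0; -0.02 0.048 0.002 0 -0.003 0.26 0; -0.03 0.073 0.003 0 -0.005 0.39 0; -0.04 0.097 0.004 0 -0.007 0.52 0; -0.05 0.12 0.005 0 -0.009 0.65 0"

```text
t: 13.05
tcp_pos: [589.2, 20.4, 171.5]
eef_rot: [[0.961, 0.275, -0.0], [0.275, -0.961, 0.0], [-0.0, -0.0, -1.0]]
force: [0.5, -0.4, -2.3]
gripper_width: 17.4
```

```bash
python3 -c "
from h import *
go([634,-36,150],-0.173)"
```

```text
t 13.05 p [589.2  20.4 171.5] yaw 0.279 tilt [-0.  0. -1.] F [ 0.5 -0.4 -2.3] w 17.4
full   0.0275 0.0666 0.0215 -0.0000 0.0001 0.4519
1 0.0055 0.0133 0.0043 -0.0000 0.0000 0.0904
2 0.0110 0.0266 0.0086 -0.0000 0.0001 0.1807
3 0.0165 0.0399 0.0129 -0.0000 0.0001 0.2711
4 0.0220 0.0532 0.0172 -0.0000 0.0001 0.3615
5 0.0275 0.0666 0.0215 -0.0000 0.0001 0.4519
```

>>> step_arm --increments "0.0055 0.013 0.004 0 0 0.09 0; 0.011 0.027 0.009 0 0 0.18 0; 0.0165 0.04 0.013 0 0 0.27 0; 0.022 0.053 0.017 0 0 0.36 0; 0.0275 0.0666 0.0215 0 0 0.452 0"

```text
t: 13.55
tcp_pos: [634.1, -36.1, 150.1]
eef_rot: [[0.984, -0.175, -0.0], [-0.175, -0.984, 0.001], [-0.0, -0.001, -1.0]]
force: [-0.0, -0.1, -1.7]
gripper_width: 17.6
```

```bash
python3 -c "
from h import *
go([634,-36,70.8],-0.173)
c=cam('scene');save(c['img'][170:300,20:190],'s8.png',4)
c=cam('top');save(c['img'][110:230,330:460],'t8.png',5)
go([634,-36,70.8],-0.173)
"
```

```text
t 13.55 p [634.1 -36.1 150.1] yaw -0.176 tilt [-0.     0.001 -1.   ] F [-0.  -0.1 -1.7] w 17.6
full   -0.0000 -0.0001 0.0793 -0.0006 0.0004 -0.0033
1 -0.0000 -0.0000 0.0159 -0.0001 0.0001 -0.0007
2 -0.0000 -0.0000 0.0317 -0.0002 0.0002 -0.0013
3 -0.0000 -0.0000 0.0476 -0.0003 0.0002 -0.0020
4 -0.0000 -0.0000 0.0635 -0.0005 0.0003 -0.0026
5 -0.0000 -0.0001 0.0793 -0.0006 0.0004 -0.0033
t 13.65 p [634.2 -38.1 149.4] yaw -0.177 tilt [-0.001 -0.001 -1.   ] F [-0.6 -0.8 -1.8] w 17.8
full   -0.0005 -0.0021 0.0786 0.0009 0.0007 -0.0040
1 -0.0001 -0.0004 0.0157 0.0002 0.0001 -0.0008
2 -0.0002 -0.0008 0.0315 0.0004 0.0003 -0.0016
3 -0.0003 -0.0012 0.0472 0.0006 0.0004 -0.0024
4 -0.0004 -0.0017 0.0629 0.0008 0.0006 -0.0032
5 -0.0005 -0.0021 0.0786 0.0009 0.0007 -0.0040
```

View pics/s8.png

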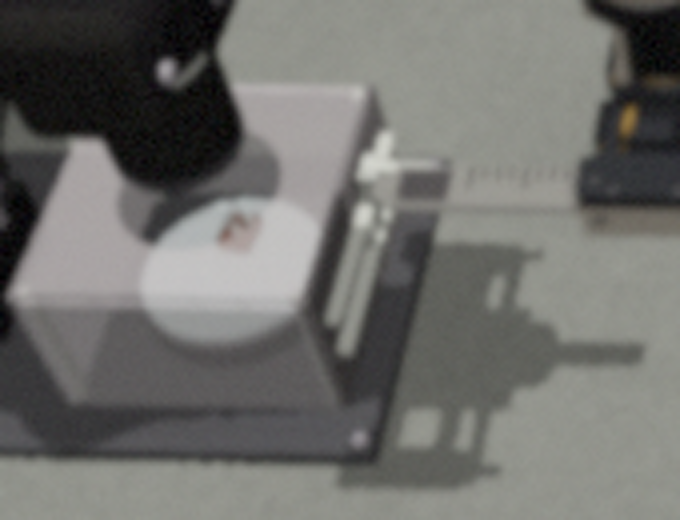

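View pics/t8.png

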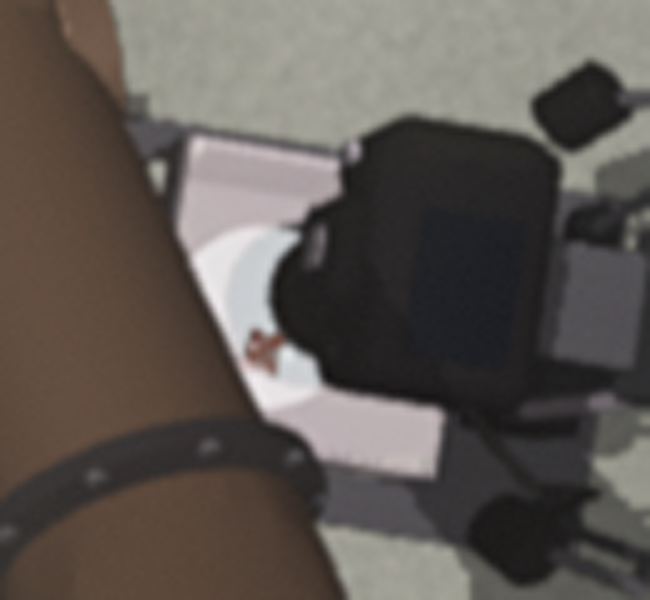

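>>> step_arm --increments "-0.0003 -0.002 0.016 0 0 -0.001 0; -0.0005 -0.002 0.032 0 0 -0.002 0; -0.0005 -0.002 0.048 0.001 0 -0.003 0; -0.0005 -0.002 0.064 0.001 0 -0.004 0; -0.0005 -0.002 0.0786 0.001 0 -0.004 0"

```text
t: 14.15
tcp_pos: [633.5, -35.0, 70.5]
eef_rot: [[0.986, -0.169, -0.001], [-0.169, -0.986, 0.001], [-0.001, -0.001, -1.0]]
force: [-0.5, -0.3, -0.9]
gripper_width: 17.8
```

>>> step_arm --increments "0 0 0 0 0 0 0; 0 0 0 0 0 0 0; 0 0 0 0 0 0 0; 0 0 0 0 0 0 0; 0 0 0 0 0 0 0"

```text
t: 14.65
tcp_pos: [633.8, -35.0, 71.2]
eef_rot: [[0.986, -0.169, 0.0], [-0.169, -0.986, 0.001], [-0.0, -0.001, -1.0]]
force: [0.5, -0.2, -1.1]
gripper_width: 18.0
```

```bash
python3 -c "
from h import *
go([633.6,-35.7,70.8],-0.173)
c=cam('scene');save(c['img'][170:300,20:190],'s9.png',4)
c=cam('scene')
go([633.6,-35.7,70.8],-0.173)
print((proj(c,[596.8,-246.5,70])-[20,170])*4)
for o,y in((36,0),(36,-15),(36,15),(66,0),(0,-17),(0,17)): print(o,y,((proj(c,[596.8+.172*o+.985*y,-246.5+.985*o-.172*y,70+3])-[20,170])*4).round())
"
```

```text
t 14.65 p [633.8 -35.   71.2] yaw -0.17 tilt [ 0.     0.001 -1.   ] F [ 0.5 -0.2 -1.1] w 18.0
full   -0.0001 0.0007 0.0004 -0.0009 0.0000 0.0033
1 -0.0000 0.0001 0.0001 -0.0002 0.0000 0.0007
2 -0.0001 0.0003 0.0001 -0.0004 0.0000 0.0013
3 -0.0001 0.0004 0.0002 -0.0006 0.0000 0.0020
4 -0.0001 0.0006 0.0003 -0.0007 0.0000 0.0027
5 -0.0001 0.0007 0.0004 -0.0009 0.0000 0.0033
t 14.75 p [633.7 -35.   70.9] yaw -0.17 tilt [-0.     0.001 -1.   ] F [-0.2  0.7 -1.3] w 17.8
full   0.0001 0.0007 0.0001 -0.0009 0.0005 0.0033
1 0.0000 0.0001 0.0000 -0.0002 0.0001 0.0007
2 0.0000 0.0003 0.0000 -0.0004 0.0002 0.0013
3 0.0000 0.0004 0.0000 -0.0005 0.0003 0.0020
4 0.0000 0.0005 0.0001 -0.0007 0.0004 0.0027
5 0.0001 0.0007 0.0001 -0.0009 0.0005 0.0033
[347.65243181 266.4578222 ]
36 0 [405. 265.]
36 -15 [410. 246.]
36 15 [400. 284.]
66 0 [453. 266.]
0 -17 [353. 242.]
0 17 [340. 286.]
```

View pics/s9.png

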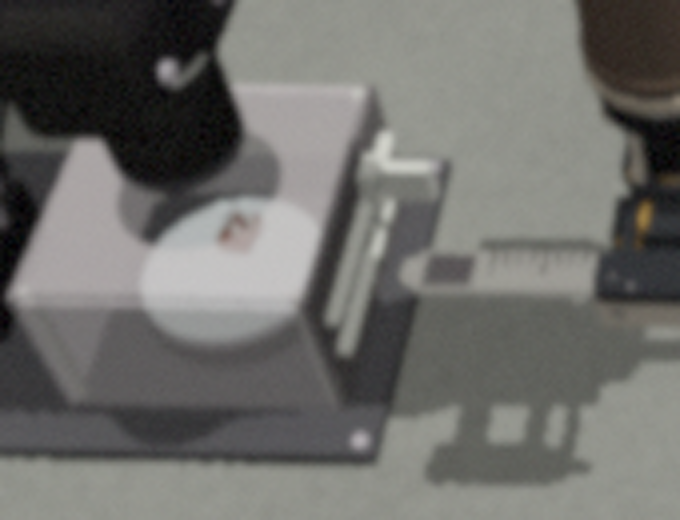

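```bash
python3 -c "
from h import *
c=cam('scene');X=cloud(c)
im=c['img'][215:255,100:200].copy()
save(im,'s10.png',8)
O=np.array([596.8,-246.5]);ex=np.array([-.172,-.985]);ey=np.array([.985,-.172])
for n,(u0,u1,v0,v1) in dict(blade=(140,168,232,241)).items():
  for v in range(v0,v1+1):
    p=X[v,u0:u1].reshape(-1,3);q=p[:,:2]-O
    print(v,'z',np.median(p[:,2]).round(1),'y',np.median(q@ey).round(1))
for v in range(206,222):
    p=X[v,116:129];q=p[:,:2]-O;print(v,'tab z',np.median(p[:,2]).round(1),'y',np.median(q@ey).round(1),'x',(q@ex).round()[[0,-1]])
O2=[(36,0),(52,-50)]
M=lambda o,y,z:((proj(c,[*(O-o*ex+y*ey),z])-[100,215])*8+3.5).round()
print('tab top corners',[M(o,y,114) for o in(10,52) for y in(-55,-45)])
print('blade corners z73',[M(o,y,73) for o in(60,100) for y in(-15,15)],'card',M(66,0,73),'nose',M(36,0,73))
"
```

```text
232 z -2.3 y -74.4
233 z 70.1 y -13.8
234 z 71.7 y -10.0
235 z 71.7 y -6.6
236 z 72.0 y -3.8
237 z 71.3 y -0.9
238 z 70.6 y 1.6
239 z 71.2 y 5.0
240 z 71.5 y 8.5
241 z 71.1 y 11.3
206 tab z -2.0 y -164.1 x [-7. -5.]
207 tab z -1.5 y -160.0 x [-8. -5.]
208 tab z -1.9 y -156.7 x [-7. -6.]
209 tab z -1.1 y -152.3 x [-9. -8.]
210 tab z 112.3 y -50.8 x [-20. -14.]
211 tab z 113.2 y -46.8 x [-22. -14.]
212 tab z 111.0 y -45.7 x [-23. -14.]
213 tab z 110.1 y -43.1 x [-22. -14.]
214 tab z 106.7 y -42.7 x [-22. -48.]
215 tab z 103.2 y -42.0 x [-20. -48.]
216 tab z 100.3 y -41.6 x [-20. -48.]
217 tab z 96.4 y -41.5 x [-18. -47.]
218 tab z 92.2 y -42.1 x [-18. -47.]
219 tab z 88.0 y -42.2 x [-16. -47.]
220 tab z 84.5 y -41.8 x [-16. -46.]
221 tab z 11.3 y -98.9 x [ -5. -21.]
tab top corners [array([101., -52.]), array([ 93., -27.]), array([236., -49.]), array([229., -25.])]
blade corners z73 [array([260., 136.]), array([241., 214.]), array([389., 139.]), array([372., 217.])] card [270. 175.] nose [173. 173.]
```

View pics/s10.png

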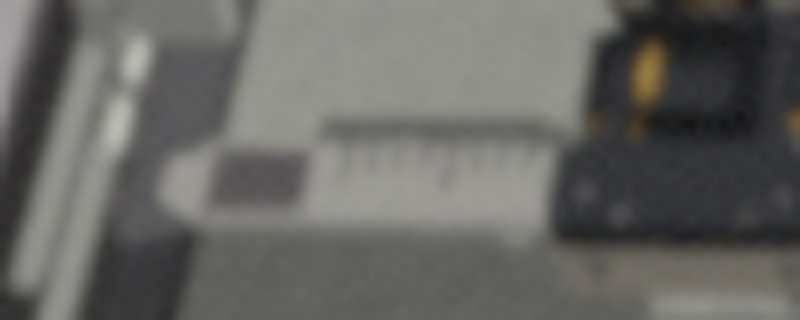

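>>> step_arm --increments "0 0.006 0 0 0 0.003 0; 0 0.012 0 0 0 0.003 0; 0 0.018 0 0 0 0.003 0; 0 0.024 0 0 0 0.003 0; 0 0.03 0 0 0 0.003 0"

```text
t: 15.3
tcp_pos: [628.4, -65.5, 70.7]
eef_rot: [[0.985, -0.172, -0.001], [-0.172, -0.985, 0.001], [-0.001, -0.001, -1.0]]
force: [-0.2, 0.5, -1.0]
gripper_width: 17.7
```

```bash
cat >> h.py <<'E'
def P(o,z=70.8): return [596.8+.172*o,-246.5+.985*o,z]
E
python3 -c "
from h import *
go(P(160),-0.173)
c=cam('scene');save(c['img'][200:260,80:180],'s11.png',7)
s=arm.observe();print((np.array(s['tcp_pos'])-P(0))@[.172,.985,0],(np.array(s['tcp_pos'])-P(0))@[.985,-.172,0],s['force'])
"
```

```text
t 15.3 p [628.4 -65.5  70.7] yaw -0.173 tilt [-0.001  0.001 -1.   ] F [-0.2  0.5 -1. ] w 17.7
full   0.0000 0.0238 -0.0001 -0.0007 0.0007 -0.0001
1 0.0000 0.0048 -0.0000 -0.0001 0.0001 -0.0000
2 0.0000 0.0095 -0.0000 -0.0003 0.0003 -0.0000
3 0.0000 0.0143 -0.0001 -0.0004 0.0004 -0.0001
4 0.0000 0.0190 -0.0001 -0.0005 0.0006 -0.0001
5 0.0000 0.0238 -0.0001 -0.0007 0.0007 -0.0001
182.30136207108296 -0.00670164014438501 [-0.43896245 -1.17464347 -1.02466454]
```

View pics/s11.png

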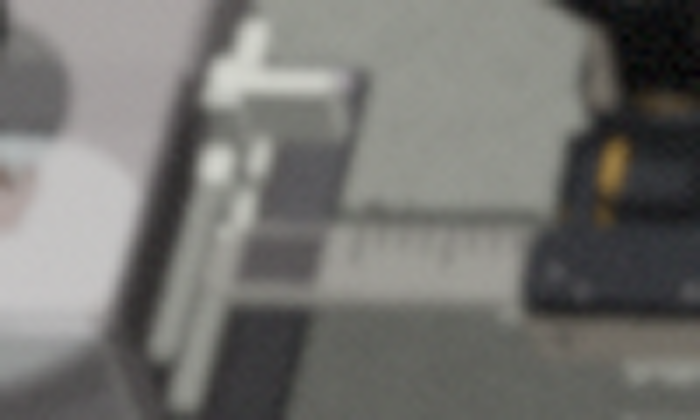

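>>> step_arm --increments "0 0.002 0 0 0 0 0; 0 0.004 0 0 0 0 0; 0 0.006 0 0 0 0 0; 0 0.008 0 0 0 0 0; 0 0.01 0 0 0 0 0"

```text
t: 15.85
tcp_pos: [626.4, -76.7, 70.6]
eef_rot: [[0.985, -0.173, -0.001], [-0.173, -0.985, -0.0], [-0.001, 0.0, -1.0]]
force: [0.1, 0.0, -1.4]
gripper_width: 18.1
```

>>> step_arm --increments "0 0.002 0 0 0 0 0; 0 0.004 0 0 0 0 0; 0 0.006 0 0 0 0 0; 0 0.008 0 0 0 0 0; 0 0.01 0 0 0 0 0"

```text
t: 16.35
tcp_pos: [624.7, -86.7, 70.6]
eef_rot: [[0.985, -0.173, -0.001], [-0.173, -0.985, -0.0], [-0.001, 0.0, -1.0]]
force: [-0.3, -0.2, -0.6]
gripper_width: 17.9
```

```bash
python3 -c "
from h import *
go(P(140),-0.173)
s=arm.observe();print((np.array(s['tcp_pos'])-P(0))@[.172,.985,0],(np.array(s['tcp_pos'])-P(0))@[.985,-.172,0],s['force'],s['moment'])
"
```

```text
t 16.35 p [624.7 -86.7  70.6] yaw -0.174 tilt [-0.001 -0.    -1.   ] F [-0.3 -0.2 -0.6] w 17.9
full   0.0000 0.0222 -0.0002 0.0002 0.0008 -0.0010
1 0.0000 0.0044 -0.0000 0.0000 0.0002 -0.0002
2 0.0000 0.0089 -0.0001 0.0001 0.0003 -0.0004
3 0.0000 0.0133 -0.0001 0.0001 0.0005 -0.0006
4 0.0000 0.0178 -0.0001 0.0001 0.0007 -0.0008
5 0.0000 0.0222 -0.0002 0.0002 0.0008 -0.0010
162.1753424441402 -0.013279236663286087 [-0.25641794 -0.16626262 -0.6270992 ] [ 0.02629165 -0.12009766 -0.00267127]
```

>>> step_arm --increments "0 0.003 0 0 0 0 0; 0 0.006 0 0 0 0 0; 0 0.009 0 0 0 0 0; 0 0.012 0 0 0 0 0; 0 0.015 0 0 0 0 0"

```text
t: 16.85
tcp_pos: [622.1, -101.8, 70.6]
eef_rot: [[0.985, -0.173, -0.001], [-0.173, -0.985, -0.0], [-0.001, 0.0, -1.0]]
force: [0.3, 0.4, -1.1]
gripper_width: 17.7
```

>>> step_arm --increments "0 0.003 0 0 0 0 0; 0 0.006 0 0 0 0 0; 0 0.009 0 0 0 0 0; 0 0.012 0 0 0 0 0; 0 0.015 0 0 0 0 0"

```text
t: 17.35
tcp_pos: [619.4, -116.8, 70.6]
eef_rot: [[0.985, -0.173, -0.001], [-0.173, -0.985, -0.0], [-0.001, 0.0, -1.0]]
force: [-0.0, 0.3, -2.0]
gripper_width: 17.8
```

```bash
python3 -c "
from h import *
go(P(60.9),-0.173)
s=arm.observe();print((np.array(s['tcp_pos'])-P(0))@[.172,.985,0],(np.array(s['tcp_pos'])-P(0))@[.985,-.172,0],s['force'],s['moment'])
c=cam('scene');save(c['img'][190:260,20:180],'s12.png',5)
"
```

```text
t 17.35 p [ 619.4 -116.8   70.6] yaw -0.174 tilt [-0.001 -0.    -1.   ] F [-0.   0.3 -2. ] w 17.8
full   0.0001 0.0707 -0.0002 0.0002 0.0009 -0.0011
1 0.0000 0.0141 -0.0000 0.0000 0.0002 -0.0002
2 0.0001 0.0283 -0.0001 0.0001 0.0003 -0.0005
3 0.0001 0.0424 -0.0001 0.0001 0.0005 -0.0007
4 0.0001 0.0566 -0.0001 0.0002 0.0007 -0.0009
5 0.0001 0.0707 -0.0002 0.0002 0.0009 -0.0011
131.60645916516165 -0.05045804961070534 [-0.03121351  0.25244403 -2.00946094] [ 0.02359665 -0.04948953  0.01857244]
```

View pics/s12.png

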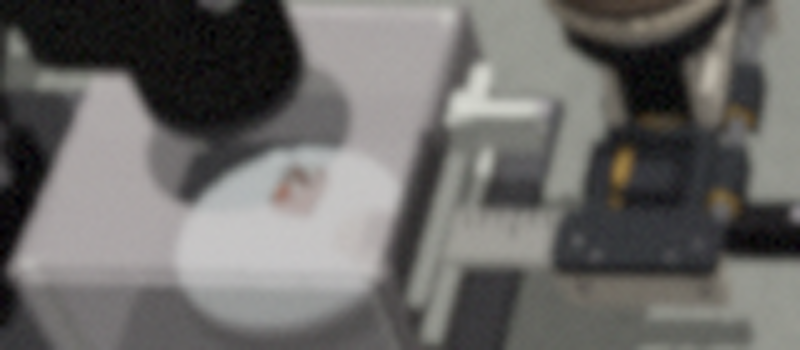

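>>> step_arm --increments "0 0.004 0 0 0 0 0; 0 0.008 0 0 0 0 0; 0 0.012 0 0 0 0 0; 0 0.016 0 0 0 0 0; 0 0.02 0 0 0 0 0"

```text
t: 17.9
tcp_pos: [615.7, -137.6, 70.6]
eef_rot: [[0.985, -0.174, -0.001], [-0.174, -0.985, -0.001], [-0.001, 0.001, -1.0]]
force: [-0.1, -0.1, -1.5]
gripper_width: 17.5
```

>>> step_arm --increments "0 0.004 0 0 0 0 0; 0 0.008 0 0 0 0 0; 0 0.012 0 0 0 0 0; 0 0.016 0 0 0 0 0; 0 0.02 0 0 0 0 0"

```text
t: 18.4
tcp_pos: [612.2, -157.7, 70.6]
eef_rot: [[0.985, -0.174, -0.001], [-0.174, -0.985, -0.001], [-0.001, 0.001, -1.0]]
force: [1.0, -0.7, -0.9]
gripper_width: 17.4
```

>>> step_arm --increments "0 0.004 0 0 0 0 0; 0 0.008 0 0 0 0 0; 0 0.012 0 0 0 0 0; 0 0.016 0 0 0 0 0; 0 0.02 0 0 0 0 0"

```text
t: 18.9
tcp_pos: [608.6, -177.7, 70.6]
eef_rot: [[0.985, -0.174, -0.001], [-0.174, -0.985, -0.001], [-0.001, 0.001, -1.0]]
force: [0.0, -0.6, -1.6]
gripper_width: 17.7
```

```bash
python3 -c "
from h import *
go(P(60.9),-0.173)
s=arm.observe();print((np.array(s['tcp_pos'])-P(0))@[.172,.985,0],(np.array(s['tcp_pos'])-P(0))@[.985,-.172,0],s['force'],s['moment'])
c=cam('scene');save(c['img'][190:260,20:180],'s13.png',5)
"
```

```text
t 18.9 p [ 608.6 -177.7   70.6] yaw -0.175 tilt [-0.001 -0.001 -1.   ] F [ 0.  -0.6 -1.6] w 17.7
full   0.0002 0.0089 -0.0002 0.0007 0.0009 -0.0018
1 0.0000 0.0018 -0.0000 0.0001 0.0002 -0.0004
2 0.0001 0.0036 -0.0001 0.0003 0.0004 -0.0007
3 0.0001 0.0054 -0.0001 0.0004 0.0006 -0.0011
4 0.0002 0.0071 -0.0001 0.0005 0.0007 -0.0015
5 0.0002 0.0089 -0.0002 0.0007 0.0009 -0.0018
69.82247767566159 -0.17677351630543922 [ 0.04306416 -0.62479091 -1.5870136 ] [ 0.04777402 -0.09722949 -0.03398343]
```

View pics/s13.png

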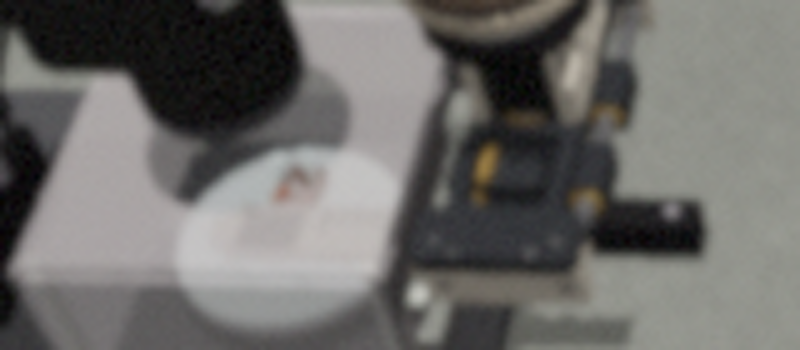

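```bash
python3 -c "
from h import *
c=cam('scene')
O=np.array([596.8,-246.5]);ex=np.array([-.172,-.985]);ey=np.array([.985,-.172])
for n,u,v,z in(('card',268,229,73),('mineral',300,187,55),('panel top +y',380,272,119),('panel top -y',452,5,119)):
  p=onplane(c,20+(u+.5)/5-.5,190+(v+.5)/5-.5,z)[:2]-O;print(n,(p@ex).round(1),(p@ey).round(1))
"
```

```text
card 82.7 0.9
mineral 82.9 -40.2
panel top +y 1.1 59.4
panel top -y 6.7 -109.2
```

>>> step_arm --increments "0 0.002 0 0 0 0.001 0; 0 0.004 0 0 0 0.002 0; 0 0.006 0 0 0 0.002 0; 0 0.007 0 0 0 0.002 0; 0 0.007 0 0 0 0.002 0"

```text
t: 19.5
tcp_pos: [607.2, -185.4, 70.6]
eef_rot: [[0.984, -0.177, -0.001], [-0.177, -0.984, -0.001], [-0.001, 0.001, -1.0]]
force: [-0.1, 0.0, -2.1]
gripper_width: 17.9
```

>>> step_arm --increments "0 0 0 0 0 0 0; 0 0 0 0 0 0 0; 0 0 0 0 0 0 0; 0 0 0 0 0 0 0; 0 0 0 0 0 0 0"

```text
t: 20.0
tcp_pos: [607.2, -185.4, 70.6]
eef_rot: [[0.984, -0.177, -0.001], [-0.177, -0.984, -0.001], [-0.001, 0.001, -1.0]]
force: [0.3, -0.0, -2.0]
gripper_width: 17.8
```

```bash
python3 -c "
from h import *
go(P(60.9),-0.173)
c=cam('scene');save(c['img'][170:280,0:180],'s14.png',4)
s=arm.observe();print((np.array(s['tcp_pos'])-P(0))@[.172,.985,0],(np.array(s['tcp_pos'])-P(0))@[.985,-.172,0],s['force'],s['moment'],s['qd'].round(3))
c=cam('top');save(c['img'],'t14.png',1.5)
"
```

```text
t 20.0 p [ 607.2 -185.4   70.6] yaw -0.178 tilt [-0.001 -0.001 -1.   ] F [ 0.3 -0.  -2. ] w 17.8
full   0.0002 0.0011 -0.0002 0.0013 0.0010 -0.0049
1 0.0000 0.0002 -0.0000 0.0003 0.0002 -0.0010
2 0.0001 0.0004 -0.0001 0.0005 0.0004 -0.0020
3 0.0001 0.0007 -0.0001 0.0008 0.0006 -0.0030
4 0.0002 0.0009 -0.0002 0.0010 0.0008 -0.0040
5 0.0002 0.0011 -0.0002 0.0013 0.0010 -0.0049
62.01465222182424 -0.24367475355308826 [ 0.4018569  -0.50066633 -1.20895143] [-0.03162534 -0.08182119  0.00257548] [ 0.001  0.003  0.001 -0.     0.    -0.     0.001]
```

View pics/s14.png

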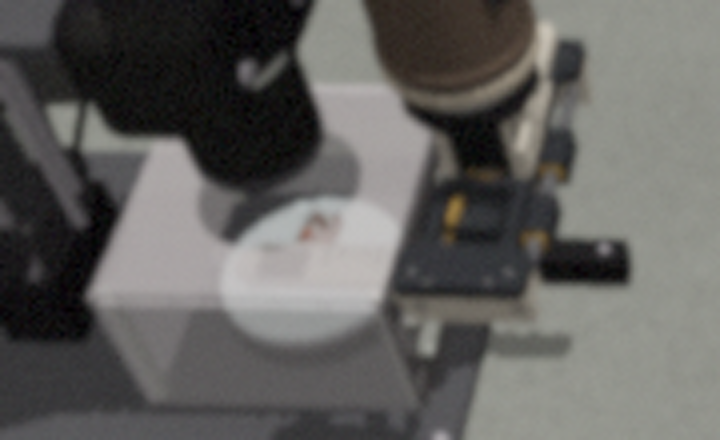

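View pics/t14.png

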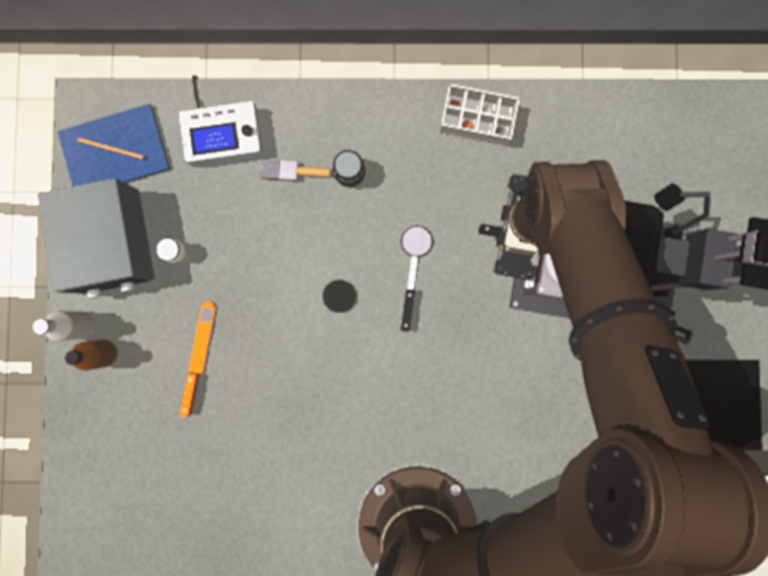

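>>> step_arm --increments "0 0 0 0 0 -0.002 0; 0 0 0 0 0 -0.004 0; 0 0 0 0 0 -0.004 0; 0 0 0 0 0 -0.004 0; 0 0 0 0 0 -0.004 0"

```text
t: 20.6
tcp_pos: [607.2, -185.4, 70.6]
eef_rot: [[0.985, -0.173, -0.001], [-0.173, -0.985, -0.001], [-0.001, 0.001, -1.0]]
force: [0.3, -0.1, -1.5]
gripper_width: 17.8
```

>>> step_arm --increments "0 0 0 0 0 0 0; 0 0 0 0 0 0 0; 0 0 0 0 0 0 0; 0 0 0 0 0 0 0; 0 0 0 0 0 0 0"

```text
t: 21.1
tcp_pos: [607.2, -185.4, 70.6]
eef_rot: [[0.985, -0.173, -0.001], [-0.173, -0.985, -0.001], [-0.001, 0.001, -1.0]]
force: [-0.6, -0.1, -1.6]
gripper_width: 17.9
```

```bash
python3 -c "
from h import *
go(P(60.9),-0.173)
print(workorder.close_job())
"
```

```text
t 21.1 p [ 607.2 -185.4   70.6] yaw -0.174 tilt [-0.001 -0.001 -1.   ] F [-0.6 -0.1 -1.6] w 17.9
full   0.0002 0.0010 -0.0002 0.0013 0.0010 -0.0010
1 0.0000 0.0002 -0.0000 0.0003 0.0002 -0.0002
2 0.0001 0.0004 -0.0001 0.0005 0.0004 -0.0004
3 0.0001 0.0006 -0.0001 0.0008 0.0006 -0.0006
4 0.0002 0.0008 -0.0002 0.0010 0.0008 -0.0008
5 0.0002 0.0010 -0.0002 0.0013 0.0010 -0.0010
the job is handed in; nothing more can be done
None
```

I slid the shutter to its end stop, picked up the grey-card wand by its handle and passed its blade through the slot. I handed the job in at 21.1 s with the wand still held. No verdict was reported.

- **Shutter:** it stopped firmly after about 36 mm of travel, having started about 14 mm open by my estimate. The scene camera shows the tab at the open end.
- **Insertion:** the force stayed near 2 N at most, mostly the wand's weight, so there was no sign of the blade pressing on the slot.
- **Final pose, from the arm's readings:** the patch is about 1 mm short of the lens axis, about 0.2 mm sideways and about 0.2 mm low. Yaw and tilt are within about 0.002 rad of my estimates, and the arm was at rest.
- **Other items:** the last top picture shows the paddle, cap, jar, spare lens and brush where they were. In the last scene picture the mineral shows no visible movement.

**Where the checks disagreed:**
- The scene camera put the patch about 4 mm further in than the arm's readings. Its view of the panel was off by 1 to 7 mm, so I stopped about 2 mm short of the full remaining travel.
- The slot's sideways position rests on assuming the tab sits centred over the slot when closed. It agreed with the camera estimate to about 1 mm.
- A small yaw correction went the wrong way (0.005 rad off), and I corrected it before handing in.

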